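# Change over the flip stops and push the batten home

## Robot

A 6-joint arm with a two-finger parallel gripper is mounted at the origin on a cart in front of the work surface, level with it; the furniture and walls round the work are solid. World frame = base frame: x ahead of the robot, y to its left, z up, the work surface at z = 0. Lengths are in m, angles in rad, forces in N, time in s.
With the tool pointing down it reaches from about 0.275 to 0.75 m from the base axis. Payload 10.2 kg.
Tool frame: the origin (TCP) lies midway between the tips of the shut fingers; the grasp point (between the pads) lies 19 mm behind it (bot.tcp_to_grasp is the distance from the TCP to the grasp point, in m); z points along the fingers, y is the line along which they close (so a half turn about z gives the same grasp; the last joint's range is limited). The gripper opens to 85 mm and grips with 20 to 120 N. Pads are 22 mm wide; open, the fingers measure 114 mm over their backs; the gripper's body (76 mm by 85 mm) begins 54 mm behind the grasp point. The pads swing forward as they close: fully open they stand 13 mm farther back than shut.
Start: joints at [-1.336, 0.313, 1.498, -0, 1.331, -0.223], TCP at [0.232, -0.471, 0.206] pointing down, gripper open.
Joint ranges: [-2.94, 2.94], [-0.97, 2.17], [0.19, 2.56], [-1.23, 4.37], [0.02, 3.11], [-2.88, 2.88]. Speed limits (rad/s): [2.39, 2.39, 3.01, 3.14, 3.14, 3.14].

## Interface

Orientations are given as a unit quaternion [w, x, y, z].
In Python, from bench import readout, imaging, job_done, bot gives the robot as it stands. The module is installed in compiled form; this text tells all that it offers.
- The arm moves only by the tool servo_tool, never from a script. Its argument "targets" is a list that holds one entry, the list of rows, each a list of 7 numbers: the opening, from 0 (shut) to 1 (fully open), then the shift along the tool's x, y, z in mm, then the turn, a rotation vector about the tool's x, y, z in degrees. A call has 1 to 8 rows; each row is the pose to reach, as a shift and turn from the pose commanded when the call began, along the tool's axes at that moment; what a row does not reach only later rows make up. A row lasts 1/12 s, in which the tool goes at most 41.7 mm and 7.16 degrees, less where a joint would pass 70% of its speed; a pose out of reach is approached as far as the arm can. A call with a gripper value outside its range is refused whole. The fingers move at their own pace and stop on an object; "grip_force" is the grip in N (left out, the last holds). Time passes only in rows, so rows that repeat a pose let the fingers close. It gives the time, the measured TCP pose, the force, the opening and the grip force at its end, in the units of the state.
- readout.observe(): the state, without advancing time (a new reading comes with each control period).
- imaging.snapshot(name): name is "scene" or "top" or "wrist"; returns (picture, depth): 400x640x3 uint8, blue, green, red; 400x640 float32, m along the optical axis (not along the pixel's ray), 0 where there is no reading.
- imaging.camera_params(name): a dict with "fx", "fy", "cx", "cy" (pixels), "rvec" (rotation vector, rad) and "tvec" (3), from world to camera coordinates, as OpenCV has them. Camera axes: x right, y down, z forward; pixel columns grow to the right and rows downward; lengths in m; the calibration is good to about 2 mm. A picture is of the moment at which its call begins: read the wrist's pose just before it. camera_params takes no time and is no camera call; for the wrist camera it gives the pose at the moment of the call.
- job_done(): hands the job in; it is judged then, once.
Trained networks look in the newest picture that a camera, given by its name, has taken for a name from the list of things; names that differ only in an ending like _2 or _b are one class to them, and where a whole thing is asked for, a point or a joint stands for the part that bears it (a point fixed in the world has none). Each returns a list of dicts, best first, with "p" (0 to 1); they miss things now and then, are a little off and sometimes report something else, mostly with a low value. They report only what shows in the picture. A call takes as long as a camera call.
- imaging.boxes_of(label, camera): "point" ([row, column] in pixels, amid what is visible of it).
- imaging.place_of(label, camera): "point" ([row, column] in pixels: a listed point, or the origin of a listed thing).
The state is a dict: "clock": time; "q": joint angles; "dq": joint speeds; "tau": joint torques, N m; "eef_pos": TCP position; "tool_rot": TCP orientation; "contact_force": force on the tool from outside, world axes, zero at the start; "moment": the same for the moment, N m; "gripper_width": finger opening in m; "finger_force": force on a finger pad.
Only numpy, scipy, OpenCV 4.12 (cv2) and the standard library are available. Lean on these libraries where they do the work, as an engineer would, in place of code of your own. Each camera call takes 0.05 s, during which the arm holds its last target. There are 200 camera calls.

## Task

The stop board is still set for the wrong length. Push the ball lever of the yellow stop right over to the back so that its blade swings up out of the way, and push the red stop's lever right over to the front so that its blade comes down into the channel; then push the batten along the channel until its leading end butts against the red blade, ready to be sawn. It is all pushing with the fingertips: do not lift the batten, and leave the other things on the table where they are.

Things in the scene. Friction and masses are not known exactly. Their poses are not given: they have to be found in the camera images.
- stop_board: Plywood board screwed to the table. Origin on the table; +y is the feed direction along its channel, +x points from the front to the fence. In its frame, mm: board x -62..62, y -270..230, z 0..18; aluminium fence x 10..30, z 18..58 and low wooden front guide x -36..-22, z 18..30, both over the whole length. The channel between them is 32 wide, floor at z 18.
- saw_slot (a point): Saw slot of the wooden saw guide, at the channel floor (board x -6, y -21, z 18 mm). The guide's posts stand in front of the channel (board x -39..-23 mm) and on the fence (x 12..30), from y -46 to 5, up to z 84 mm; the batten slides through between them.
- yellow_stop (a joint): Yellow flip stop's angle about its pivot, which runs along the board's y on the fence (board x 20, z 72 mm). 0 = blade down in the channel, ball lever leaning to the front; 1.3 = blade up, lever leaning to the back. The ball's weight makes it fall to one end or the other past the middle (balance near 0.7 rad); a push of about 0.5 N at the ball moves it. Down at the start.
- red_stop (a joint): The same for the red flip stop, which is built alike. Up (about 1.3) at the start.
- yellow_knob (a point): Centre of the yellow ball, 25 mm across, on the end of its 9 mm steel lever, 80 mm from the pivot. Stop down: ball at board x -20, z 141 mm; stop up: board x 76, z 129 mm; 152 mm at the top of its swing. The lever moves only in the board's x-z plane.
- red_knob (a point): The same for the red ball.
- yellow_face (a point): Fixed point on the yellow stop's mount: centre of the face its 8 mm thick blade turns to the batten when down (board x -5, z 33 mm); axes as the board's; the blade lies 0 to 8 mm from here in +y. When up, the blade stands between board z 70 and 113 mm, clear over the batten. Either stop may be the nearer to the batten; they are at least 75 mm apart.
- red_face (a point): The same for the red stop: the batten's end butts here when the red blade is down.
- batten: Light wooden batten 30 x 250 x 30 mm, about 0.16 kg, lying in the channel; origin at the centre of its underside, y along its length and the same way as the board's +y. It lies short of both stops at the start, at least 20 mm.
- batten_lead (a point): Centre of the batten's leading end face (+y end).
- batten_tail (a point): Centre of the batten's tail end face (-y end), 15 mm above the channel floor; push here towards the board's +y. It slides with a force of about 1 N.
- offcut_a: Short piece of the same batten, 30 x 80 x 30 mm, lying loose on the table at the right; leave it.
- offcut_b: A second such piece; leave it.
- white_tub: Empty white plastic tub, 126 mm across, 78 mm high, loose at the back; leave it.
- screwdriver: Screwdriver with amber handle, 190 mm long, loose at the left; leave it.
- pliers: Blue-handled long-nose pliers, 170 mm long, loose at the left; leave them.
- marker: Red and white marker pen, 135 mm long, loose at the right; leave it.

How it is judged:
On the way, in this order (a step that is already met when the one before it is completed fails the run):
1. yellow stop flipped up and red stop flipped down, while the batten is not yet against the red stop (value of joint yellow_stop above 1.15 rad and value of joint red_stop below 0.08 rad and y of batten_lead in the frame of red_face below -0.01 m), for 0.2 s.
2. batten butted against the red blade (y of batten_lead in the frame of red_face between -0.003 and 0.003 m), for 0.2 s.
At the end, for the whole second after the job is handed in: The yellow stop is up at the back end of its swing (over 1.15 rad) and the red one down (under 0.08 rad); the batten lies at rest flat in the channel with its leading end within 3 mm of the red blade's face (all of step 2 and value of joint yellow_stop above 1.15 rad and value of joint red_stop below 0.08 rad and x of batten_lead in the frame of red_face between -0.004 and 0.004 m and angle between the y axis of batten and the y axis of stop_board, either way round below 0.03 rad and height (world z) of batten below 0.022 m and linear speed of batten below 0.01 m/s); the robot touches nothing.
It fails at once if the batten is lifted or tipped out of the channel (height (world z) of batten above 0.03 m or angle between batten's own z axis and vertical above 0.12 rad).
It fails at once if something else on the table is moved by more than 20 mm (distance of any of offcut_a, offcut_b, white_tub, screwdriver, pliers, marker from where it was at the start of the episode above 0.02 m).
It also fails if it takes over 56 s, if anything falls off the work surface, if the arm or the gripper's body presses on something with over 40 N, if the wrist force passes 120 N, or if a joint passes its speed limit or range.

## Working session

There is one attempt and no reset: what is moved stays moved. The work goes in short steps, Python scripts to look and compute and a tool call to move; the robot and the scene stay as the last step left them, time stands still between calls to the robot, and variables do not carry over. Pictures are saved under pics/ and viewed, at most 10 in all, crops included, and the job is handed in when it is done.

Besides the shell and the picture viewer there is one more tool, called after "Call:" as a command line: name --argument value ..., lists and objects as JSON in quotes. servo_tool: Moves the arm, as the interface text tells. Its arguments: {"type":"object","properties":{"targets":{"type":"array","items":{"type":"array","items":{"type":"array","items":{"type":"number"}}}},"grip_force":{"type":"number"}},"required":["targets"]}

```bash
mkdir -p pics
cat > h.py <<'E'
import numpy as np, cv2
from bench import readout, imaging, job_done, bot
from scipy.spatial.transform import Rotation as R
def cam(n):
    c=imaging.camera_params(n); M,_=cv2.Rodrigues(np.array(c["rvec"],float)); return c,M,np.array(c["tvec"],float).ravel()
def ray(n,p):
    c,M,t=cam(n); d=M.T@np.array([(p[1]-c["cx"])/c["fx"],(p[0]-c["cy"])/c["fy"],1.]); return -M.T@t,d
def at_z(n,p,z):
    o,d=ray(n,p); return o+d*(z-o[2])/d[2]
def at_depth(n,p,D):
    o,d=ray(n,p); r,c=int(round(p[0])),int(round(p[1])); w=D[max(r-1,0):r+2,max(c-1,0):c+2]; w=w[w>0]
    return o+d*(np.median(w) if len(w) else np.nan)
def proj(n,P):
    c,M,t=cam(n); q=M@np.array(P)+t; return np.array([c["fy"]*q[1]/q[2]+c["cy"],c["fx"]*q[0]/q[2]+c["cx"]])
def rot(s): q=s["tool_rot"]; return R.from_quat([q[1],q[2],q[3],q[0]])
E
python3 - <<'E'
from h import *
np.set_printoptions(precision=4,suppress=True)
s=readout.observe(); print(s["clock"],s["eef_pos"],rot(s).as_matrix(),s["gripper_width"])
for n in ["scene","top"]:
    im,D=imaging.snapshot(n); cv2.imwrite(f"pics/{n}0.png",im)
    for l in ["stop_board","saw_slot","yellow_knob","red_knob","yellow_face","red_face","batten","batten_lead","batten_tail"]:
        for r in imaging.place_of(l,n)[:2]:
            print(n,l,round(r["p"],2),np.round(r["point"],1),at_depth(n,r["point"],D))
print(readout.observe()["clock"])
E
```

```text
0.0 [ 0.232  -0.4706  0.2054] [[ 0.897   0.442  -0.0003]
 [ 0.442  -0.897   0.0013]
 [ 0.0003 -0.0013 -1.    ]] 0.08508708612240325
scene stop_board 0.59 [226.8 296.6] [0.4859 0.0225 0.0336]
scene saw_slot 0.58 [223.1 301.2] [0.4927 0.0091 0.048 ]
scene yellow_knob 0.46 [177.8 254.4] [ 0.2277 -0.0291  0.3321]
scene red_knob 0.49 [180.4 293.5] [0.6017 0.1072 0.1268]
scene yellow_face 0.68 [203.  258.6] [0.275  0.0008 0.2291]
scene red_face 0.56 [208.4 281.5] [0.5448 0.1205 0.0433]
scene batten 0.9 [233.9 325.2] [ 0.497  -0.0763  0.0329]
scene batten_lead 0.97 [219.1 293.1] [0.4911 0.0385 0.0547]
scene batten_lead 0.51 [202.8 260. ] [ 0.2783 -0.0013  0.2287]
scene batten_tail 0.67 [270.6 448.9] [ 0.5347 -0.4627  0.0136]
scene batten_tail 0.63 [246.  357.2] [ 0.4988 -0.1873  0.0246]
top stop_board 0.86 [215.5 295.6] [0.5217 0.0516 0.0514]
top saw_slot 0.58 [212.9 305.6] [0.5315 0.0184 0.0486]
top yellow_knob 0.56 [210.6 245.4] [0.5234 0.2054 0.1522]
top red_knob 0.56 [185.4 278. ] [0.6081 0.1072 0.1381]
top yellow_face 0.51 [223.  328.2] [ 0.4994 -0.0581  0.0479]
top yellow_face 0.5 [208.6 248.1] [0.5381 0.2077 0.078 ]
top red_face 0.56 [211.4 276.4] [0.5369 0.1185 0.0227]
top batten 0.91 [221.3 329.5] [ 0.5054 -0.0624  0.0463]
top batten 0.7 [209.4 250. ] [0.5407 0.2077 0.0311]
top batten_lead 0.57 [213.3 292.7] [0.5319 0.0628 0.021 ]
top batten_tail 0.56 [222.4 368.6] [ 0.5072 -0.1968  0.0189]
1.0
```

Run:
```python
import cv2
a=cv2.imread("pics/top0.png");cv2.imwrite("pics/top0c.png",cv2.resize(a[130:300,180:440],None,fx=3,fy=3,interpolation=cv2.INTER_CUBIC))
```

```text
(no output)
```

View pics/scene0.png

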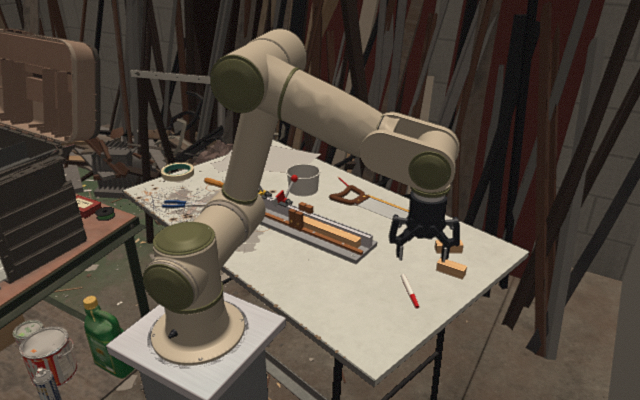

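View pics/top0c.png

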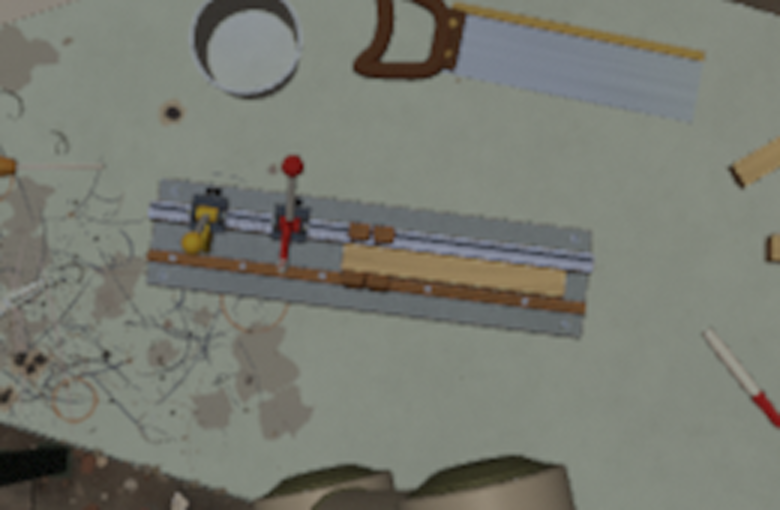

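The scene view has the arm hiding the left end of the board. In the top crop, yellow is the farther stop, with its lever forward (ball at crop 195,240). Red is up, with its ball at crop (292,165). The batten spans crop columns 342 to 565, and the board corners are clear.

```bash
cat > fit.py <<'E'
from h import *
from scipy.optimize import least_squares
np.set_printoptions(precision=4,suppress=True)
crop=lambda c,r:np.array([r/3+130,c/3+180])
B=[(.062,.230,.018,160,178),(.062,-.270,.018,592,230),(-.062,-.270,.018,580,337),(-.062,.230,.018,147,283)]
def pts(p,b):
    c,s=np.cos(p[2]),np.sin(p[2]); return np.array([p[0]+c*b[0]-s*b[1],p[1]+s*b[0]+c*b[1],b[2]])
def res(p):
    e=[proj("top",pts(p,b))-crop(*b[3:]) for b in B]
    e.append(proj("top",pts(p,(.076,p[3],.129)))-crop(292,165))
    e.append(proj("top",pts(p,(-.020,p[4],.141)))-crop(195,240))
    return np.concatenate(e)
f=least_squares(res,[.52,.05,-.12,.06,.16]); p=f.x
print("board",p,"res",f.fun)
inv=lambda w:(lambda d:np.array([np.cos(p[2])*d[0]+np.sin(p[2])*d[1],-np.sin(p[2])*d[0]+np.cos(p[2])*d[1]]))(np.array(w)[:2]-p[:2])
print("ballred",pts(p,(.076,p[3],.129)),"bally",pts(p,(-.02,p[4],.141)))
for n,c,r in [("tail",565,283),("lead",342,258)]: print(n,inv(at_z("top",crop(c,r),.048)))
print("redblade?",inv(at_z("top",crop(285,240),.095)))
np.save("board.npy",p)
E
python3 fit.py
```

```text
board [ 0.5281  0.047  -0.0998  0.071   0.1604] res [-0.7087  0.0687 -0.2284  0.3879  0.1275  0.5806 -0.043  -0.9373  0.0154
 -0.0019  0.7212 -0.0895]
ballred [0.6108 0.1101 0.129 ] bally [0.5242 0.2086 0.141 ]
tail [-0.0059 -0.2413]
lead [-0.0089  0.0091]
redblade? [-0.0014  0.0707]
```

```bash
cat > to.py <<'E'
import sys
from h import *
np.set_printoptions(precision=1,suppress=True)
p=np.load("board.npy"); s=readout.observe(); A=rot(s)
print("t",s["clock"],"F",np.array(s["contact_force"]),"w",round(s["gripper_width"]*1000))
T=R.from_euler("z",p[2])*R.from_euler("x",np.pi)
c,sn=np.cos(p[2]),np.sin(p[2])
e=np.array(s["eef_pos"]); d=e-[p[0],p[1],0]; print("tcp board mm",np.array([c*d[0]+sn*d[1],-sn*d[0]+c*d[1],d[2]])*1000)
print("turn",np.degrees((A.inv()*T).as_rotvec()))
for a in sys.argv[1:]:
    b=np.array([float(v) for v in a.split(",")])/1000
    w=np.array([p[0]+c*b[0]-sn*b[1],p[1]+sn*b[0]+c*b[1],b[2]])
    print(a,"shift",A.inv().apply(w-e)*1000)
E
python3 to.py -- -68,160,200 2>/dev/null || python3 to.py " -68,160,200"
```

```text
t 1.0 F [-0.3  0.4 -0.5] w 85
tcp board mm [-243.  -544.9  206. ]
turn [-0.   0.  31.9]
t 1.0 F [-0.3  0.4 -0.5] w 85
tcp board mm [-243.  -544.9  206. ]
turn [-0.   0.  31.9]
 -68,160,200 shift [ 521.5 -505.5    6. ]
```

Call:
servo_tool --targets '[[[0, 520, -505, 0, 0, 0, 32], [0, 520, -505, 0, 0, 0, 32], [0, 520, -505, 0, 0, 0, 32], [0, 520, -505, 0, 0, 0, 32], [0, 520, -505, 0, 0, 0, 32], [0, 520, -505, 0, 0, 0, 32], [0, 520, -505, 0, 0, 0, 32], [0, 520, -505, 0, 0, 0, 32]]]'

```text
clock: 1.67
eef_pos: [0.3431, -0.1579, 0.2062]
tool_rot: [0.0, 0.999, -0.051, 0.0]
contact_force: [1.3, -0.2, -0.2]
gripper_width: -0.0003
finger_force: 0.0
```

```bash
python3 to.py " -68,160,190"
```

```text
t 1.6667 F [ 1.3 -0.2 -0.2] w 0
tcp board mm [-163.6 -222.3  206.2]
turn [ 0.  -0.  -0.1]
 -68,160,190 shift [  95.  -382.5   16.1]
```

Call:
servo_tool --targets '[[[0, 95, -380, 0, 0, 0, 0], [0, 95, -380, 0, 0, 0, 0], [0, 95, -380, 0, 0, 0, 0], [0, 95, -380, 0, 0, 0, 0], [0, 95, -380, 0, 0, 0, 0], [0, 95, -380, 0, 0, 0, 0], [0, 95, -380, 0, 0, 0, 0], [0, 95, -380, 0, 0, 0, 0]]]'

```text
clock: 2.33
eef_pos: [0.4562, 0.1563, 0.2062]
tool_rot: [0.0, 0.999, -0.05, 0.0]
contact_force: [1.0, -1.0, 0.0]
gripper_width: 0.0001
finger_force: 0.0
```

```bash
python3 to.py " -68,160,128" 55,160,128
```

```text
t 2.3333 F [ 1. -1.  0.] w 0
tcp board mm [-82.4 101.5 206.2]
turn [-0. -0. -0.]
 -68,160,128 shift [ 14.4 -58.5  78.2]
55,160,128 shift [137.4 -58.5  78.3]
```

Call:
servo_tool --targets '[[[0, 14, -58, 20, 0, 0, 0], [0, 14, -58, 40, 0, 0, 0], [0, 14, -58, 78, 0, 0, 0], [0, 14, -58, 78, 0, 0, 0], [0, 14, -58, 78, 0, 0, 0], [0, 14, -58, 78, 0, 0, 0]]]'

```text
clock: 2.83
eef_pos: [0.4766, 0.2098, 0.13]
tool_rot: [-0.0, 0.999, -0.051, 0.001]
contact_force: [1.0, 0.9, -1.1]
gripper_width: -0.0
finger_force: 0.0
```

```bash
python3 to.py " -68,160,128" 55,160,128
python3 - <<'E'
from h import *
im,D=imaging.snapshot("wrist"); cv2.imwrite("pics/w1.png",im)
for r in imaging.place_of("yellow_knob","wrist")[:2]: print(r, at_depth("wrist",r["point"],D), at_z("wrist",r["point"],.141))
E
```

```text
t 2.8333 F [ 1.   0.9 -1.1] w 0
tcp board mm [-67.5 156.9 130. ]
turn [-0.  -0.1 -0.1]
 -68,160,128 shift [-0.5 -3.1  2. ]
55,160,128 shift [122.5  -3.3   2.3]
{'point': [166.1, 304.1], 'p': 0.57} [0.52591668 0.21326096 0.15371727] [0.52351522 0.21425292 0.141     ]
```

View pics/w1.png

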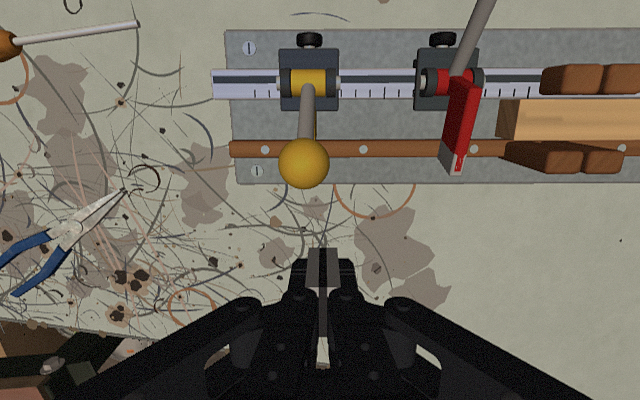

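The wrist view shows the yellow ball at pixel (304,164), straight ahead of the fingertips at (323,265). It sits about 4 mm to the left. Red is up with its blade raised, and the lever leans to the back. I'm pushing yellow now.

Call:
servo_tool --targets '[[[0, 12, -4, 1, 0, 0, 0], [0, 27, -4, 1, 0, 0, 0], [0, 42, -4, 1, 0, 0, 0], [0, 57, -4, 1, 0, 0, 0], [0, 72, -4, 1, 0, 0, 0], [0, 87, -4, 1, 0, 0, 0], [0, 102, -4, 1, 0, 0, 0], [0, 116, -4, 1, 0, 0, 0]]]'

```text
clock: 3.6
eef_pos: [0.593, 0.2018, 0.1291]
tool_rot: [-0.0, 0.999, -0.051, 0.001]
contact_force: [1.0, -0.3, 1.0]
gripper_width: -0.0002
finger_force: 0.0
```

```bash
python3 to.py
python3 - <<'E'
from h import *
im,D=imaging.snapshot("wrist"); cv2.imwrite("pics/w2.png",im)
for l in ["yellow_knob","red_knob"]:
  for r in imaging.place_of(l,"wrist")[:2]: print(l,r, at_depth("wrist",r["point"],D), at_z("wrist",r["point"],.129))
E
```

```text
t 3.6 F [ 1.  -0.3  1. ] w 0
tcp board mm [ 49.1 160.5 129.1]
turn [-0.  -0.2 -0.1]
yellow_knob {'point': [358.4, 313.5], 'p': 0.65} [0.58650303 0.20544484 0.20625002] [0.51541669 0.21544549 0.129     ]
red_knob {'point': [196.0, 482.2], 'p': 0.9} [0.61471064 0.11924485 0.13864041] [0.61139639 0.11467383 0.129     ]
```

View pics/w2.png

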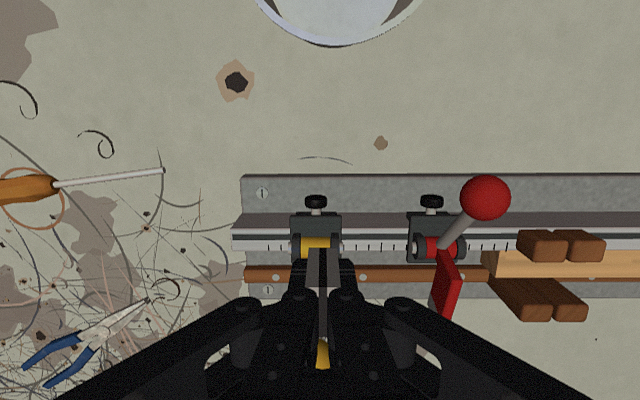

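The lever is not at the back, and yellow shows only in the gap between the fingers at (323,355). I'll check from the other cameras.

Run:
```python
from h import *
a,D=imaging.snapshot("top"); b,D2=imaging.snapshot("scene")
x=cv2.resize(a[150:260,200:330],(640,542),interpolation=cv2.INTER_CUBIC)
cv2.imwrite("pics/c1.png",x)
cv2.imwrite("pics/c2.png",cv2.resize(b[140:250,220:350],(640,542),interpolation=cv2.INTER_CUBIC))
for l in ["yellow_knob"]:
  for r in imaging.place_of(l,"top")[:3]: print(l,r, at_depth("top",r["point"],D))
```

```text
yellow_knob {'point': [182.6, 435.6], 'p': 0.15} [ 0.64817546 -0.42373026  0.03188244]
```

View pics/c1.png

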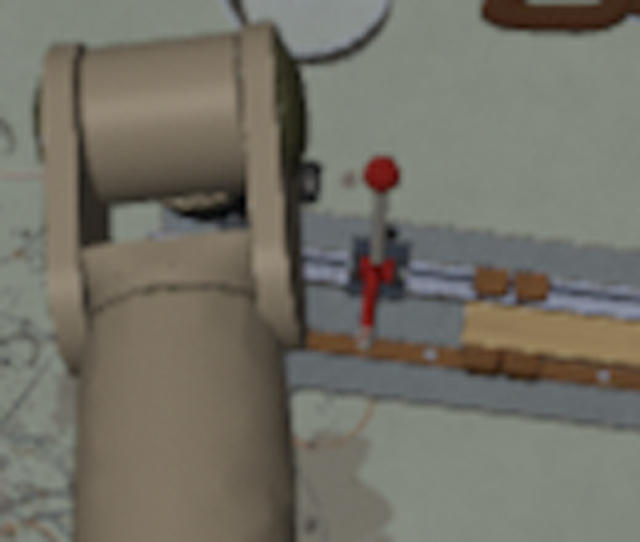

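Call:
servo_tool --targets '[[[0, 0, 0, -30, 0, 0, 0], [0, 0, 0, -70, 0, 0, 0], [0, -30, 0, -75, 0, 0, 0], [0, -70, 0, -75, 0, 0, 0], [0, -110, 0, -75, 0, 0, 0], [0, -130, 0, -75, 0, 0, 0], [0, -130, 0, -75, 0, 0, 0]]]'

```text
clock: 4.48
eef_pos: [0.4584, 0.2164, 0.2031]
tool_rot: [-0.0, 0.999, -0.049, 0.0]
contact_force: [1.0, -0.4, 0.1]
gripper_width: -0.0
finger_force: 0.0
```

```bash
python3 to.py
python3 - <<'E'
from h import *
im,D=imaging.snapshot("wrist"); cv2.imwrite("pics/w3.png",im)
for l in ["yellow_knob","red_knob"]:
  for r in imaging.place_of(l,"wrist")[:2]: print(l,r, at_depth("wrist",r["point"],D), at_z("wrist",r["point"],.129))
E
```

```text
t 4.4833 F [ 1.  -0.4  0.1] w 0
tcp board mm [-86.3 161.6 203.1]
turn [-0.  -0.   0.1]
yellow_knob {'point': [118.1, 315.4], 'p': 0.55} [0.52749027 0.21404089 0.15348495] [0.52623117 0.21470755 0.129     ]
```

View pics/w3.png

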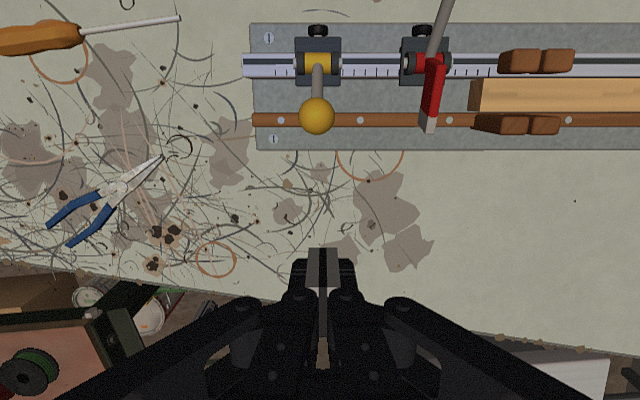

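The yellow ball is still at the front, at (317,117), so the fingertips must have gone past it. I'll check from the wrist depth where the tips really are.

Run:
```python
from h import *
np.set_printoptions(precision=4,suppress=True)
im,D=imaging.snapshot("wrist"); s=readout.observe(); e=np.array(s["eef_pos"]); A=rot(s)
for r in (244,250,256,264,272,284,290,300,330): 
    print(r,[ (np.round(A.inv().apply(at_depth("wrist",(r,c),D)-e)*1000).astype(int).tolist() if D[r,c]>0 else None) for c in (295,312,323,335,350)])
```

```text
244 [[-94, -34, 202], [-94, -13, 203], [-94, 0, 202], [-94, 15, 202], [-94, 34, 202]]
250 [[-102, -34, 202], [12, -5, -33], [12, 0, -33], [12, 6, -33], [-102, 34, 202]]
256 [[-110, -35, 202], [12, -5, -39], [12, 0, -39], [12, 5, -39], [-110, 34, 201]]
264 [[8, -12, -38], [12, -5, -46], [12, 0, -46], [12, 5, -46], [8, 12, -38]]
272 [[8, -12, -46], [12, -4, -53], [12, 0, -53], [12, 5, -53], [8, 11, -46]]
284 [[8, -11, -55], [12, -4, -62], [12, 0, -61], [12, 4, -61], [8, 11, -55]]
290 [[15, -10, -70], [13, -4, -67], [10, 0, -63], [13, 4, -67], [14, 9, -69]]
300 [[13, -9, -73], [13, -4, -73], [6, 0, -64], [13, 4, -73], [13, 9, -73]]
330 [[18, -8, -94], [10, -3, -85], [-7, 0, -63], [13, 3, -89], [18, 7, -94]]
```

Run:
```python
from h import *
np.set_printoptions(precision=1,suppress=True)
im,D=imaging.snapshot("wrist"); s=readout.observe(); e=np.array(s["eef_pos"]); A=rot(s)
o,d=ray("wrist",(200,320)); print("cam in tool",A.inv().apply(o-e)*1000,"axis",A.inv().apply(d))
for x in (0,12):
  for z in (0,-10,-20,-33,-60): print(x,z,proj("wrist",e+A.apply(np.array([x,0,z])/1000)))
print(im[150:300:8,323].tolist()); print(D[150:300:8,323])
```

```text
cam in tool [  77.5   -0.1 -168.2] axis [-0.3 -0.   1. ]
0 0 [243.4 322.8]
0 -10 [251.3 322.8]
0 -20 [260.2 322.9]
0 -33 [273.4 322.9]
0 -60 [309.  322.9]
12 0 [223.4 322.9]
12 -10 [230.4 322.9]
12 -20 [238.2 322.9]
12 -33 [249.9 322.9]
12 -60 [281.6 322.9]
[[114, 122, 117], [139, 153, 154], [141, 158, 156], [93, 105, 113], [102, 115, 126], [95, 105, 108], [81, 93, 92], [77, 80, 82], [148, 165, 165], [139, 157, 159], [144, 160, 162], [140, 154, 157], [145, 160, 163], [3, 0, 7], [15, 25, 20], [13, 15, 17], [15, 15, 9], [5, 9, 6], [45, 44, 46]]
[0.4 0.4 0.4 0.4 0.4 0.4 0.4 0.4 0.4 0.4 0.4 0.4 0.4 0.1 0.1 0.1 0.1 0.1
 0.1]
```

Run:
```python
from h import *
a=cv2.imread("pics/scene0.png")
e=np.array([.232,-.4706,.2054]); ty=np.array([.442,-.897,0])
for z in (0,.013,.03,.045,.06): print(z,[proj("scene",e+ty*k+[0,0,z]).round(0) for k in (-.05,.05)])
g=a[:,:,:].max(2)
for lo,hi in((385,415),(445,470)):
    sub=g[190:290,lo:hi]<45; rr=np.where(sub.any(1))[0]; print(lo,rr.max()+190, np.where(sub[rr.max()])[0]+lo)
```

```text
0 [array([272., 396.]), array([274., 442.])]
0.013 [array([267., 397.]), array([269., 443.])]
0.03 [array([261., 397.]), array([263., 443.])]
0.045 [array([256., 398.]), array([258., 444.])]
0.06 [array([250., 398.]), array([252., 445.])]
385 256 [398]
445 258 [446]
```

The tips really end about 32 mm above the reported TCP: the wrist depth and the scene picture agree. The first sweep therefore passed over the ball. I'm repeating it lower, with the TCP at z 0.097.

Call:
servo_tool --targets '[[[0, 5, -2, 35, 0, 0, 0], [0, 10, -2, 70, 0, 0, 0], [0, 15, -2, 106, 0, 0, 0], [0, 15, -2, 106, 0, 0, 0], [0, 25, -2, 106, 0, 0, 0], [0, 40, -2, 106, 0, 0, 0], [0, 55, -2, 106, 0, 0, 0], [0, 70, -2, 106, 0, 0, 0]]]'

```text
clock: 5.4
eef_pos: [0.5335, 0.2105, 0.0979]
tool_rot: [-0.0, 0.999, -0.05, 0.001]
contact_force: [-0.8, 0.1, -0.0]
gripper_width: 0.0
finger_force: 0.2
```

Call:
servo_tool --targets '[[[0, 12, 0, 0, 0, 0, 0], [0, 22, 0, 0, 0, 0, 0], [0, 32, 0, 0, 0, 0, 0], [0, 42, 0, 0, 0, 0, 0], [0, 52, 0, 0, 0, 0, 0], [0, 60, 0, 0, 0, 0, 0], [0, 66, 0, 0, 0, 0, 0], [0, 66, 0, 0, 0, 0, 0]]]'

```text
clock: 6.07
eef_pos: [0.5962, 0.2044, 0.0971]
tool_rot: [-0.0, 0.999, -0.05, -0.003]
contact_force: [-10.0, 2.0, 4.0]
gripper_width: -0.0001
finger_force: 5.3
```

```bash
python3 to.py
python3 - <<'E'
from h import *
im,D=imaging.snapshot("wrist"); cv2.imwrite("pics/w4.png",im)
for l in ["yellow_knob","red_knob"]:
  for r in imaging.place_of(l,"wrist")[:2]: print(l,r, at_depth("wrist",r["point"],D), at_z("wrist",r["point"],.129))
E
```

```text
t 6.0667 F [-10.   2.   4.] w 0
tcp board mm [ 52.1 163.3  97.1]
turn [-0.   0.3 -0. ]
yellow_knob {'point': [224.6, 316.0], 'p': 0.78} [0.62532021 0.2042519  0.1412455 ] [0.62048889 0.20500477 0.129     ]
red_knob {'point': [223.8, 522.5], 'p': 0.75} [0.61618339 0.11951395 0.1387954 ] [0.61168798 0.11352538 0.129     ]
red_knob {'point': [225.0, 316.8], 'p': 0.65} [0.62495602 0.20396903 0.14088744] [0.62024897 0.20467    0.129     ]
```

View pics/w4.png

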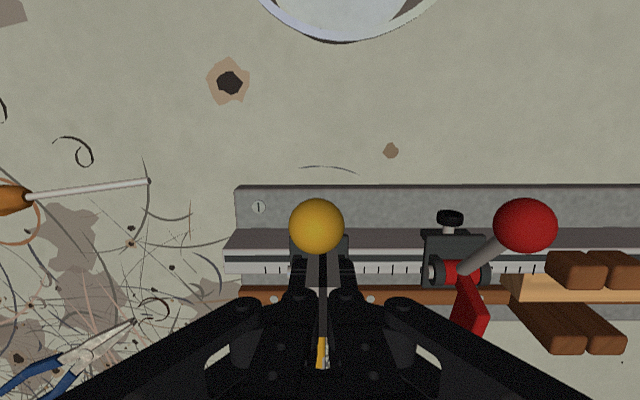

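Yellow is against its back end: ball at (316,225), with a 10 N push reading. Red's ball is at (525,224). Next I back off, lift, and go round behind the red ball.

Call:
servo_tool --targets '[[[0, -20, 0, 0, 0, 0, 0], [0, -20, 0, -40, 0, 0, 0], [0, -20, 0, -75, 0, 0, 0], [0, 5, 30, -80, 0, 0, 0], [0, 30, 60, -80, 0, 0, 0], [0, 55, 90, -80, 0, 0, 0], [0, 72, 90, -80, 0, 0, 0], [0, 72, 90, -80, 0, 0, 0]]]'

```text
clock: 6.88
eef_pos: [0.6625, 0.1045, 0.1768]
tool_rot: [0.0, 0.999, -0.052, 0.001]
contact_force: [-0.6, -0.4, -1.1]
gripper_width: -0.0
finger_force: 0.0
```

```bash
python3 to.py "122,73,88"
python3 - <<'E'
from h import *
im,D=imaging.snapshot("wrist")
p=np.load("board.npy");c,sn=np.cos(p[2]),np.sin(p[2])
for l in ["yellow_knob","red_knob"]:
  for r in imaging.place_of(l,"wrist")[:2]:
    w=at_z("wrist",r["point"],.129); d=w[:2]-p[:2]; print(l,r,at_depth("wrist",r["point"],D),"board",c*d[0]+sn*d[1],-sn*d[0]+c*d[1])
E
```

```text
t 6.8833 F [-0.6 -0.4 -1.1] w 0
tcp board mm [128.   70.5 176.8]
turn [ 0.  -0.1 -0.3]
122,73,88 shift [-6.2 -2.4 88.8]
yellow_knob {'point': [282.1, 194.9], 'p': 0.59} [0.6223306  0.20262675 0.13911249] board 0.07211568404844895 0.16870889382642273
```

Call:
servo_tool --targets '[[[0, -2, -2, 35, 0, 0, 0], [0, -2, -2, 70, 0, 0, 0], [0, -2, -2, 88, 0, 0, 0], [0, -2, -2, 88, 0, 0, 0], [0, -15, -2, 88, 0, 0, 0], [0, -30, -2, 85, 0, 0, 0], [0, -45, -2, 81, 0, 0, 0], [0, -58, -2, 78, 0, 0, 0]]]'

```text
clock: 7.7
eef_pos: [0.6028, 0.1157, 0.1012]
tool_rot: [-0.0, 0.999, -0.05, 0.002]
contact_force: [0.9, -0.3, 0.3]
gripper_width: 0.0001
finger_force: 0.2
```

Call:
servo_tool --targets '[[[0, -12, 0, 0, 0, 0, 0], [0, -22, 0, 0, 0, 0, 0], [0, -32, 0, 0, 0, 0, 0], [0, -42, 0, 0, 0, 0, 0], [0, -50, 0, 0, 0, 0, 0], [0, -57, 0, 0, 0, 0, 0], [0, -62, 0, 0, 0, 0, 0], [0, -62, 0, 0, 0, 0, 0]]]'

```text
clock: 8.37
eef_pos: [0.5406, 0.1215, 0.0987]
tool_rot: [-0.0, 0.999, -0.05, 0.0]
contact_force: [-0.3, -0.4, -0.3]
gripper_width: -0.0002
finger_force: 0.0
```

```bash
python3 to.py
```

```text
t 8.3667 F [-0.3 -0.4 -0.3] w 0
tcp board mm [ 5.  75.3 98.7]
turn [-0. -0. -0.]
```

Call:
servo_tool --targets '[[[0, -4, 0, 0, 0, 0, 0], [0, -8, 0, 0, 0, 0, 0], [0, -8, 0, 0, 0, 0, 0]]]'

```text
clock: 8.62
eef_pos: [0.5384, 0.1214, 0.0991]
tool_rot: [-0.0, 0.999, -0.051, 0.007]
contact_force: [24.9, -0.3, -11.0]
gripper_width: 0.0001
finger_force: 12.1
```

Call:
servo_tool --targets '[[[0, 20, 0, 0, 0, 0, 0], [0, 25, 0, -40, 0, 0, 0], [0, 25, 0, -80, 0, 0, 0], [0, 0, 30, -85, 0, 0, 0], [0, -40, 40, -85, 0, 0, 0], [0, -80, 40, -85, 0, 0, 0], [0, -80, 40, -85, 0, 0, 0]]]'

```text
clock: 9.2
eef_pos: [0.443, 0.0907, 0.182]
tool_rot: [-0.0, 0.999, -0.05, -0.003]
contact_force: [0.5, 0.4, 1.3]
gripper_width: -0.0
finger_force: 0.0
```

```bash
python3 to.py
python3 - <<'E'
from h import *
im,D=imaging.snapshot("wrist"); cv2.imwrite("pics/w5.png",im)
E
```

```text
t 9.2 F [0.5 0.4 1.3] w 0
tcp board mm [-89.  35. 182.]
turn [ 0.   0.3 -0. ]
```

View pics/w5.png

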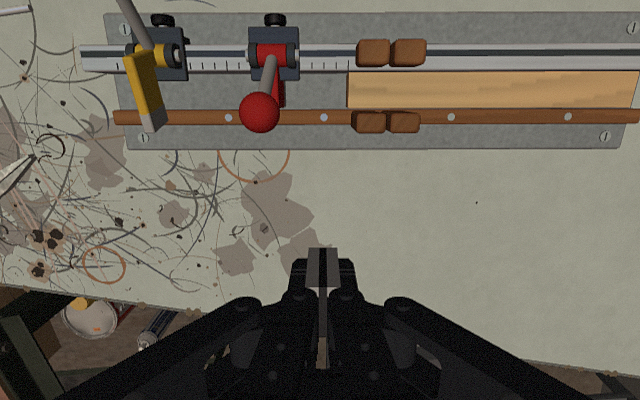

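Red is down (ball at (259,112), blade in the channel) and yellow is up. The batten's lead is at (348,88), still short of red. Next I go to the batten's tail.

Call:
servo_tool --targets '[[[0, 83, 315, 0, 0, 0, 0], [0, 83, 315, 0, 0, 0, 0], [0, 83, 315, 0, 0, 0, 0], [0, 83, 315, 0, 0, 0, 0], [0, 83, 315, 0, 0, 0, 0], [0, 83, 315, 0, 0, 0, 0], [0, 83, 315, 0, 0, 0, 0], [0, 83, 315, 0, 0, 0, 0]]]'

```text
clock: 9.92
eef_pos: [0.5011, -0.2352, 0.1829]
tool_rot: [0.0, 0.999, -0.051, 0.0]
contact_force: [0.3, 0.1, 0.0]
gripper_width: -0.0
finger_force: 0.0
```

Call:
servo_tool --targets '[[[0, -60, 0, 0, 0, 0, 0], [0, -60, 0, 0, 0, 0, 0], [0, -60, 0, 0, 0, 0, 0]]]'

```text
clock: 10.17
eef_pos: [0.4391, -0.2264, 0.1824]
tool_rot: [-0.0, 0.999, -0.051, -0.001]
contact_force: [-1.0, 0.0, 0.3]
gripper_width: 0.0001
finger_force: 0.0
```

```bash
python3 to.py " -6,-275,100"
python3 - <<'E'
from h import *
np.set_printoptions(precision=4,suppress=True)
im,D=imaging.snapshot("wrist"); cv2.imwrite("pics/w6.png",im)
p=np.load("board.npy");c,sn=np.cos(p[2]),np.sin(p[2])
def bd(w): d=w[:2]-p[:2]; return np.array([c*d[0]+sn*d[1],-sn*d[0]+c*d[1],w[2]])
for l in ["batten_tail","batten_lead","batten"]:
  for r in imaging.place_of(l,"wrist")[:1]: print(l,r,bd(at_depth("wrist",r["point"],D)),bd(at_z("wrist",r["point"],.033)))
E
```

```text
t 10.1667 F [-1.   0.   0.3] w 0
tcp board mm [ -61.3 -280.9  182.4]
turn [-0.   0.1 -0.2]
 -6,-275,100 shift [55.4 -6.  82.3]
batten_lead {'point': [125.2, 12.6], 'p': 0.92} [-0.0038 -0.0012  0.0496] [-0.0051  0.0141  0.033 ]
batten {'point': [120.4, 148.5], 'p': 0.59} [ 0.0002 -0.1242  0.0499] [-0.0008 -0.1155  0.033 ]
```

View pics/w6.png

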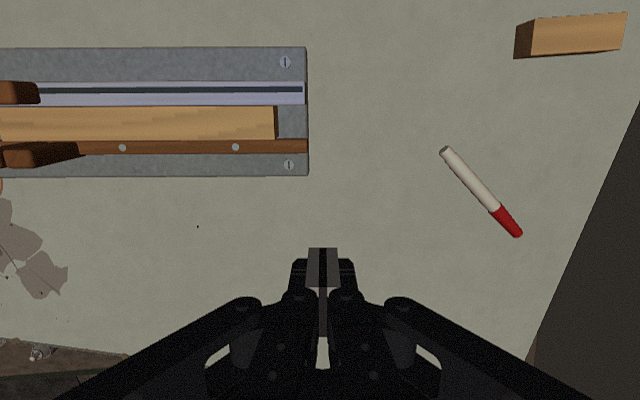

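The batten's tail is at (277,123) and the board end is at col 307. I'll turn the edge pixels into the board frame.

Run:
```python
from h import *
np.set_printoptions(precision=4,suppress=True)
p=np.load("board.npy");c,sn=np.cos(p[2]),np.sin(p[2])
def bd(w): d=w[:2]-p[:2]; return np.array([c*d[0]+sn*d[1],-sn*d[0]+c*d[1],w[2]])
f=lambda r,cc,z:print(r,cc,bd(at_z("wrist",(r,cc),z)))
f(106,260,.048);f(139.5,260,.048);f(123,275,.048)   # batten edges, tail
f(82,290,.058);f(105,290,.058); f(47,306,.018); f(176,308,.018)  # fence top back/front, board corners
f(141,290,.030);f(154,290,.030); f(106,100,.048)
```

```text
106 260 [ 0.0125 -0.2244  0.048 ]
139.5 260 [-0.0169 -0.2227  0.048 ]
123 275 [-0.0022 -0.2371  0.048 ]
82 290 [ 0.0321 -0.2526  0.058 ]
105 290 [ 0.0135 -0.252   0.058 ]
47 306 [ 0.0645 -0.2646  0.018 ]
176 308 [-0.0581 -0.2649  0.018 ]
141 290 [-0.0205 -0.2484  0.03  ]
154 290 [-0.0332 -0.248   0.03  ]
106 100 [ 0.0126 -0.082   0.048 ]
```

Call:
servo_tool --targets '[[[0, 30, -13, 0, 0, 0, 0], [0, 58, -13, 20, 0, 0, 0], [0, 58, -13, 60, 0, 0, 0], [0, 58, -13, 100, 0, 0, 0], [0, 58, -13, 130, 0, 0, 0], [0, 58, -13, 142, 0, 0, 0], [0, 58, -13, 142, 0, 0, 0], [0, 58, -13, 142, 0, 0, 0]]]'

```text
clock: 11.03
eef_pos: [0.5005, -0.2184, 0.0412]
tool_rot: [0.0, 0.999, -0.05, 0.0]
contact_force: [-0.5, -0.1, 0.0]
gripper_width: 0.0002
finger_force: 0.0
```

Call:
servo_tool --targets '[[[0, 0, 0, 8, 0, 0, 0], [0, 0, 0, 16, 0, 0, 0], [0, 0, 0, 22, 0, 0, 0], [0, 0, 0, 22, 0, 0, 0]]]'

```text
clock: 11.37
eef_pos: [0.4993, -0.2181, 0.018]
tool_rot: [-0.0, 0.999, -0.05, -0.001]
contact_force: [-0.1, -0.4, -0.6]
gripper_width: -0.0
finger_force: 0.0
```

```bash
python3 to.py " -3.5,-268,0"
python3 - <<'E'
from h import *
im,D=imaging.snapshot("wrist"); cv2.imwrite("pics/w7.png",im[60:340,120:520])
E
```

```text
t 11.3667 F [-0.1 -0.4 -0.6] w 0
tcp board mm [  -2.2 -266.7   18. ]
turn [-0.   0.1 -0.1]
 -3.5,-268,0 shift [-1.3  1.4 18. ]
```

View pics/w7.png

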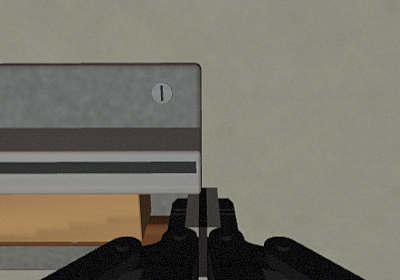

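The fingers are in line with the channel, just past the board end, with no contact force. I'm lowering them and pushing.

Call:
servo_tool --targets '[[[0, -2, 0, 9, 0, 0, 0], [0, -2, 0, 18, 0, 0, 0], [0, -2, 0, 18, 0, 0, 0], [0, -2, -5, 18, 0, 0, 0], [0, -2, -10, 18, 0, 0, 0], [0, -2, -15, 18, 0, 0, 0], [0, -2, -20, 18, 0, 0, 0], [0, -2, -25, 18, 0, 0, 0]]]'

```text
clock: 12.08
eef_pos: [0.5005, -0.1928, 0.0013]
tool_rot: [0.0, 0.999, -0.05, 0.0]
contact_force: [0.0, -0.9, 0.9]
gripper_width: 0.0
finger_force: 0.6
```

```bash
python3 to.py
python3 - <<'E'
from h import *
im,D=imaging.snapshot("top")
for l in ["batten_lead","batten_tail"]:
  for r in imaging.place_of(l,"top")[:2]: print(l,r)
E
```

```text
t 12.0833 F [ 0.  -0.9  0.9] w 0
tcp board mm [  -3.6 -241.4    1.3]
turn [ 0. -0. -0.]
batten_lead {'point': [214.2, 289.8], 'p': 0.7}
batten_lead {'point': [146.4, 264.3], 'p': 0.61}
batten_tail {'point': [212.6, 304.1], 'p': 0.65}
batten_tail {'point': [215.1, 290.2], 'p': 0.52}
```

Call:
servo_tool --targets '[[[0, 0, -5, 0, 0, 0, 0], [0, 0, -10, 0, 0, 0, 0], [0, 0, -15, 0, 0, 0, 0], [0, 0, -20, 0, 0, 0, 0], [0, 0, -25, 0, 0, 0, 0], [0, 0, -29, 0, 0, 0, 0], [0, 0, -32, 0, 0, 0, 0], [0, 0, -32, 0, 0, 0, 0]]]'

```text
clock: 12.9
eef_pos: [0.5035, -0.1608, 0.001]
tool_rot: [-0.0, 0.999, -0.05, -0.0]
contact_force: [0.3, 0.4, 0.6]
gripper_width: -0.0002
finger_force: 0.0
```

```bash
python3 to.py
python3 - <<'E'
from h import *
im,D=imaging.snapshot("top")
for r in imaging.place_of("batten_lead","top")[:2]+imaging.place_of("red_face","top")[:2]: print(r)
# wood-colour profile along the channel ahead of the saw guide
p=np.load("board.npy");c,sn=np.cos(p[2]),np.sin(p[2])
for y in range(4,90,3):
    y/=1000; x=-.008; q=proj("top",[p[0]+c*x-sn*y,p[1]+sn*x+c*y,.048]); print(int(y*1000),im[int(round(q[0])),int(round(q[1]))].tolist(),end=" ")
E
```

```text
t 12.9 F [0.3 0.4 0.6] w 0
tcp board mm [  -3.8 -209.2    1. ]
turn [-0.  0. -0.]
{'point': [216.0, 281.5], 'p': 0.71}
{'point': [212.9, 280.8], 'p': 0.54}
4 [88, 124, 144] 7 [89, 124, 145] 10 [87, 123, 143] 13 [88, 124, 145] 16 [88, 122, 143] 19 [86, 121, 141] 22 [86, 120, 140] 25 [85, 119, 140] 28 [87, 121, 142] 31 [87, 121, 142] 34 [86, 121, 142] 37 [87, 122, 142] 40 [88, 124, 144] 43 [89, 124, 144] 46 [85, 118, 139] 49 [88, 118, 137] 52 [102, 113, 120] 55 [112, 109, 103] 58 [112, 109, 103] 61 [113, 110, 104] 64 [100, 99, 93] 67 [65, 64, 71] 70 [10, 12, 76] 73 [19, 23, 106] 76 [22, 24, 116] 79 [23, 26, 119] 82 [23, 26, 119] 85 [26, 29, 120] 88 [24, 26, 119]
```

Call:
servo_tool --targets '[[[0, 0, -3, 0, 0, 0, 0], [0, 0, -6, 0, 0, 0, 0], [0, 0, -8, 0, 0, 0, 0], [0, 0, -10, 0, 0, 0, 0], [0, 0, -12, 0, 0, 0, 0], [0, 0, -13, 0, 0, 0, 0], [0, 0, -13, 0, 0, 0, 0]]]'

```text
clock: 13.63
eef_pos: [0.5048, -0.1483, 0.001]
tool_rot: [-0.0, 0.999, -0.05, -0.0]
contact_force: [0.1, 0.4, 0.3]
gripper_width: -0.0001
finger_force: 0.0
```

Call:
servo_tool --targets '[[[0, 0, -1, 0, 0, 0, 0], [0, 0, -2, 0, 0, 0, 0], [0, 0, -3, 0, 0, 0, 0], [0, 0, -3, 0, 0, 0, 0]]]'

```text
clock: 13.97
eef_pos: [0.5051, -0.1456, 0.001]
tool_rot: [0.0, 0.999, -0.05, 0.0]
contact_force: [-0.8, -1.7, 0.8]
gripper_width: 0.0002
finger_force: 0.3
```

Call:
servo_tool --targets '[[[0, 0, -1, 0, 0, 0, 0], [0, 0, -2, 0, 0, 0, 0], [0, 0, -3, 0, 0, 0, 0], [0, 0, -3, 0, 0, 0, 0]]]'

```text
clock: 14.3
eef_pos: [0.5056, -0.1453, 0.0014]
tool_rot: [0.002, 0.999, -0.05, 0.001]
contact_force: [-3.0, -16.3, -1.7]
gripper_width: 0.0001
finger_force: 8.3
```

```bash
cat > prof.py <<'E'
from h import *
im,D=imaging.snapshot("top")
p=np.load("board.npy");c,sn=np.cos(p[2]),np.sin(p[2])
for y in range(50,84,2):
    y/=1000; x=-.012; q=proj("top",[p[0]+c*x-sn*y,p[1]+sn*x+c*y,.048]); v=cv2.getRectSubPix(im,(1,1),(float(q[1]),float(q[0])))[0,0]; print(int(y*1000),v.tolist(),end=" ")
E
python3 to.py; python3 prof.py
```

```text
t 14.3 F [ -3.  -16.3  -1.7] w 0
tcp board mm [  -3.3 -193.6    1.4]
turn [ 0.3 -0.1 -0. ]
50 [90, 126, 147] 52 [91, 127, 148] 54 [91, 127, 148] 56 [91, 126, 148] 58 [90, 126, 147] 60 [90, 126, 147] 62 [91, 127, 148] 64 [83, 117, 139] 66 [71, 101, 124] 68 [44, 61, 101] 70 [20, 26, 84] 72 [19, 22, 94] 74 [20, 22, 104] 76 [21, 25, 112] 78 [22, 26, 116] 80 [23, 26, 118] 82 [24, 27, 118]
```

The batten has butted: the arm stopped with a 16 N reading, and wood now meets red in the profile. I'm backing off and lifting clear.

Call:
servo_tool --targets '[[[0, 0, 4, 0, 0, 0, 0], [0, 0, 15, 0, 0, 0, 0], [0, 0, 20, 0, 0, 0, 0], [0, 0, 20, -30, 0, 0, 0], [0, 0, 20, -70, 0, 0, 0], [0, -40, 20, -110, 0, 0, 0], [0, -80, 20, -140, 0, 0, 0], [0, -80, 20, -140, 0, 0, 0]]]'

```text
clock: 15.02
eef_pos: [0.4223, -0.1544, 0.1434]
tool_rot: [0.001, 0.999, -0.05, 0.001]
contact_force: [-0.2, -0.5, -0.4]
gripper_width: 0.0003
finger_force: 0.0
```

```bash
python3 to.py; python3 prof.py
python3 - <<'E'
from h import *
im,D=imaging.snapshot("top")
for l in ["yellow_knob","red_knob"]:
  for r in imaging.boxes_of(l,"top")[:1]+imaging.place_of(l,"top")[:1]: print(l,r,at_depth("top",r["point"],D))
E
```

```text
t 15.0167 F [-0.2 -0.5 -0.4] w 0
tcp board mm [ -85.3 -210.9  143.4]
turn [ 0.1 -0.1 -0. ]
50 [90, 125, 146] 52 [91, 126, 147] 54 [91, 126, 147] 56 [90, 125, 147] 58 [91, 126, 147] 60 [91, 126, 147] 62 [91, 127, 148] 64 [83, 117, 139] 66 [70, 100, 123] 68 [43, 59, 99] 70 [18, 23, 81] 72 [16, 20, 93] 74 [17, 21, 103] 76 [23, 26, 112] 78 [25, 27, 116] 80 [26, 27, 119] 82 [26, 27, 119] yellow_knob {'point': [201.4, 248.2], 'p': 0.61} [0.55959247 0.20565621 0.09730434]
yellow_knob {'point': [209.7, 276.7], 'p': 0.5} [0.5381469  0.11437484 0.06514545]
red_knob {'point': [212.6, 273.4], 'p': 0.62} [0.51909319 0.11742214 0.15356721]
red_knob {'point': [216.1, 446.6], 'p': 0.47} [ 0.53404621 -0.46020062  0.029764  ]
```

Run:
```python
from h import *
im,D=imaging.snapshot("top")
h=cv2.cvtColor(im,cv2.COLOR_BGR2HSV); p=np.load("board.npy");c,sn=np.cos(p[2]),np.sin(p[2])
x,y=.076,.163; q=proj("top",[p[0]+c*x-sn*y,p[1]+sn*x+c*y,.129]); r,k=np.round(q).astype(int)
print(q,im[r,k],at_depth("top",q,D)); ok=im[r,k][0]<90 and im[r,k][2]>120 and at_depth("top",q,D)[2]>.12
print(ok)
if ok: print(job_done())
```

```text
[181.51669922 248.92059739] [ 36 112 137] [0.61803359 0.20002901 0.14038625]
True
the job is handed in; nothing more can be done
None
```

The job is handed in: the yellow stop is up, the red stop is down, and the batten butts against the red blade. The last camera checks agreed with this, but the judge's verdict wasn't shown.

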